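# Close up the tool chest

### The job

Close up the tool chest on the bench: push both open drawers fully home, and after that press the lid down until it is fully shut. Only push: pull nothing further open, and leave the spray can, the jar and the wrench standing and lying where they are.

Things in the scene. Friction and masses are not known exactly. Their poses are not given: they have to be found in the camera images.
- chest: Blue steel tool chest fixed to the bench, 190 mm deep (x), 360 wide (y), 115 high without lid. Origin: centre of its underside. Its x axis points from front to back; the front (chest x = -0.095) faces roughly towards the robot; z up. Below are two grey-fronted drawers side by side, centred at chest y = +0.0895 and -0.0895; above them an open tray with a hinged lid.
- left_drawer (a joint): Slide of the left drawer (as the robot sees it, the chest's +y side): m out from fully home, 0 = home against its end stop, opens along the chest's -x up to 0.12; starts 0.03 to 0.07 open. Drawer front 166 mm wide, from 8 to 62 mm above the bench. It drags with about 2.5 N and stays where it is left.
- left_drawer_pull (a point): Pull bar of the left drawer: flat aluminium bar 110 mm long (along the chest's y), 10 mm thick, 14 mm high, on two short posts; the gap behind it is 25 mm. The point is the middle of the bar's outer face (facing out of the chest), 35 mm in front of the drawer front and 40 mm above the bench; it moves with the drawer.
- right_drawer (a joint): Slide of the right drawer (as the robot sees it, the chest's -y side): m out from fully home, 0 = home against its end stop, opens along the chest's -x up to 0.12; starts 0.03 to 0.07 open. Drawer front 166 mm wide, from 8 to 62 mm above the bench. It drags with about 2.5 N and stays where it is left.
- right_drawer_pull (a point): Pull bar of the right drawer: flat aluminium bar 110 mm long (along the chest's y), 10 mm thick, 14 mm high, on two short posts; the gap behind it is 25 mm. The point is the middle of the bar's outer face (facing out of the chest), 35 mm in front of the drawer front and 40 mm above the bench; it moves with the drawer.
- lid (a joint): Lid hinge: rad, 0 = shut flat, grows as the front edge rises, stops at 1.4; starts 0.5 to 1.0. Flat plate 194 mm from hinge to front edge, 364 wide, 10 thick, 0.35 kg. The hinge is stiff (0.65 N m): the lid stays at any angle and must be pressed all the way down, 2 to 6 N near its front edge. A carrying handle (14 by 120 mm, 24 mm above the top) stands mid-lid, 95 mm from the hinge.
- lid_edge (a point): Middle of the lid's front edge, on its upper face. Its x axis lies in the lid and points from the front edge to the hinge, its z axis is the upper face's normal.
- lid_hinge (a point): Middle of the lid's hinge line, at the chest's back top edge, 115 mm above the bench, level with the lid's underside; chest x = +0.095. The hinge line runs along the chest's y.
- spray_can: Loose upright aluminium spray can, 60 mm diameter, 175 mm high, beside the chest; not to be disturbed. Origin at the centre of its underside.
- jar: Loose upright white plastic jar with a black cap, 68 mm diameter, 85 mm high, on the other side of the chest; not to be disturbed. Origin at the centre of its underside.
- wrench: Loose steel wrench, 160 mm long along its x, about 10 mm thick, lying on the bench ahead and to the left of the chest; not to be disturbed. Origin on its underside near its middle.

How it is judged:
By the outcome, as a careful person would: the job done as asked, in the order asked, and still so for the second after the job is handed in, with the robot touching nothing.
It also fails if it takes over 64 s, if anything falls off the work surface, if the arm or the gripper's body presses on something with over 40 N, if the wrist force passes 120 N, or if a joint passes its speed limit or range.

### The arm

A 6-joint arm with a two-finger parallel gripper is mounted at the origin on the work surface. World frame = base frame: x ahead of the robot, y to its left, z up, the work surface at z = 0. Lengths are in m, angles in rad, forces in N, time in s.
With the tool pointing down it reaches from about 0.275 to 0.85 m from the base axis. Payload 19 kg.
Tool frame: the origin (TCP) lies midway between the tips of the shut fingers; the grasp point (between the pads) lies 19 mm behind it; z points along the fingers, y is the line along which they close (so a half turn about z gives the same grasp; the last joint's range is limited). The gripper opens to 85 mm and grips with 20 to 120 N. Pads are 22 mm wide; open, the fingers measure 114 mm over their backs; the gripper's body (76 mm by 85 mm) begins 54 mm behind the grasp point. The pads swing forward as they close: fully open they stand 13 mm farther back than shut.
Start: joints at [1.111, 0.15, 1.437, -0, 1.554, -0.134], TCP at [0.184, 0.545, 0.196] pointing down, gripper open.
Joint ranges: [-2.8, 2.8], [-0.68, 2.1], [0.12, 2.68], [-1.39, 4.53], [0.16, 2.79], [-2.81, 2.81]. Speed limits (rad/s): [1.89, 1.89, 2.22, 3.01, 3.01, 3.01].

### API

Orientations are given as a rotation vector (axis times angle).
In Python, from cell import manip, camera, get_calibration, order gives the robot as it stands. Calls block until the motion is done:
- manip.goto(position, orientation): joint-space move of the TCP to a pose.
- manip.move_l(position, orientation=None, speed=0.15, max_force=None): straight line of the TCP; orientation=None keeps the orientation; speed is the mean speed in m/s. With max_force (N) it stops when the force on the tool has changed by that much, and returns True; else False.
- manip.movej(angles): joint-space move.
- manip.command_gripper(opening, f_grip=None): finger opening in m; f_grip is the grip in N (None keeps the last); returns when the fingers have stopped.
- manip.wait(seconds).
- manip.inverse_kinematics(position, orientation): joint angles nearest the present ones, or None.
- manip.state(): the state.
- camera(name): name is "side" or "top"; returns the picture (480x640x3 uint8, blue, green, red); there is no depth.
- get_calibration(name): a dict with "fx", "fy", "cx", "cy" (pixels), "dist_coeffs" ([k1, k2, p1, p2, k3] as OpenCV has them; the pictures are not rectified), "cam_to_world" (4x4, takes a point from camera to world coordinates). Camera axes: x right, y up, looking along -z (the intrinsics and any distortion apply to the point x, -y, -z); pixel columns grow to the right and rows downward; lengths in m; the calibration is good to about 2 mm. A picture is of the moment at which its call begins. get_calibration takes no time and is no camera call.
A pose or a line that the arm cannot do raises manip.PlanningError and nothing moves.
- order.hand_in(): hands the job in; it is judged then, once.
The state is a dict: "time": time; "qpos": joint angles; "qd": joint speeds; "effort": joint torques, N m; "ee_pos": TCP position; "tool_rot": TCP orientation; "force": force on the tool from outside, world axes, zero at the start; "moment": the same for the moment, N m; "grip_width": finger opening in m; "grasp_force": force on a finger pad.
Only numpy, scipy, OpenCV 4.12 (cv2) and the standard library are available. Lean on these libraries where they do the work, as an engineer would, in place of code of your own. Each camera call takes 0.05 s, during which the arm holds its last target. There are 200 camera calls.

## Working session

There is one attempt and no reset: what is moved stays moved. The work goes in short steps, each a Python script; the robot and the scene stay as the last script left them, time stands still between calls to the robot, and variables do not carry over. Pictures are saved under pics/ and viewed, at most 10 in all, crops included, and the job is handed in when it is done.

```bash
mkdir -p pics; ls
python3 - <<'E'
from cell import manip,camera,get_calibration
import cv2
for n in("side","top"):
    cv2.imwrite(f"pics/{n}0.png",camera(n)); c=get_calibration(n); print(n,c)
s=manip.state();print(s["time"],s["tool_rot"],s["grip_width"])
E
```

```text
pics
side {'fx': 473.0500151425929, 'fy': 473.0500151425929, 'cx': 318.3689137420757, 'cy': 240.62828610706185, 'dist_coeffs': array([-0.06114492,  0.        ,  0.        ,  0.        ,  0.        ]), 'cam_to_world': array([[-0.94368424,  0.2760657 , -0.18233977,  0.4274682 ],
       [-0.33078844, -0.79770051,  0.50423497,  0.53196944],
       [-0.00625054,  0.53615448,  0.84409674,  0.92431613],
       [ 0.        ,  0.        ,  0.        ,  1.        ]])}
top {'fx': 581.9498233179568, 'fy': 581.9498233179568, 'cx': 318.1933765867915, 'cy': 236.65767623639815, 'dist_coeffs': array([-0.00144687,  0.        ,  0.        ,  0.        ,  0.        ]), 'cam_to_world': array([[-0.01887358,  0.9823261 , -0.18622357,  0.3489759 ],
       [-0.99974195, -0.02089695, -0.00890819,  0.02204927],
       [-0.01264225,  0.18600739,  0.98246701,  1.46404638],
       [ 0.        ,  0.        ,  0.        ,  1.        ]])}
0.1 [-5.09483921e-01 -3.09967707e+00  1.60196467e-03] 0.08555907348214234
```

View pics/side0.png

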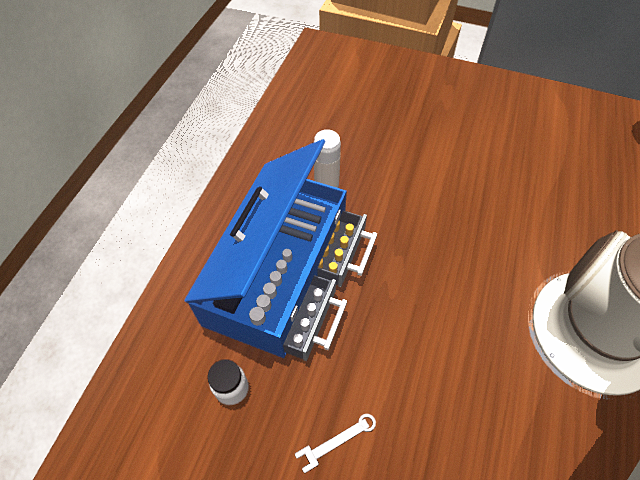

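View pics/top0.png

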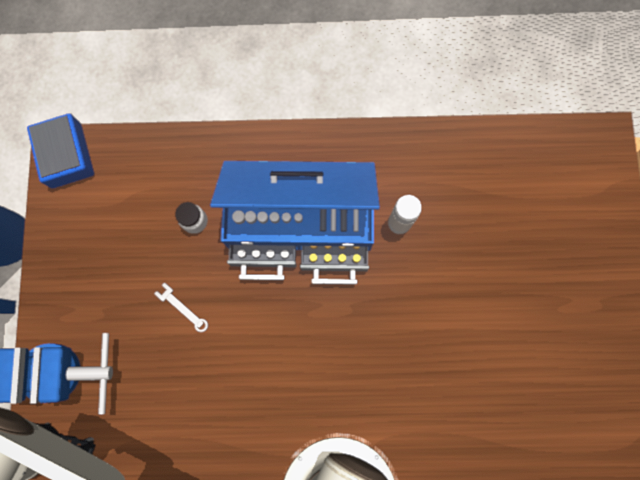

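The pictures show the lid about half open and both drawers out. In the top view the pull bars run about (240–284, 277) and (312–357, 282). The jar is at (189,217), the can at (405,210) and the wrench at (180,308). I'll enlarge the chest in both views.

Run:
```python
import cv2
a=cv2.imread("pics/top0.png")[150:300,200:400];cv2.imwrite("pics/topc.png",cv2.resize(a,None,fx=4,fy=4,interpolation=cv2.INTER_CUBIC))
a=cv2.imread("pics/side0.png")[120:370,180:390];cv2.imwrite("pics/sidec.png",cv2.resize(a,None,fx=2.4,fy=2.4,interpolation=cv2.INTER_CUBIC))
```

```text
(no output)
```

View pics/topc.png

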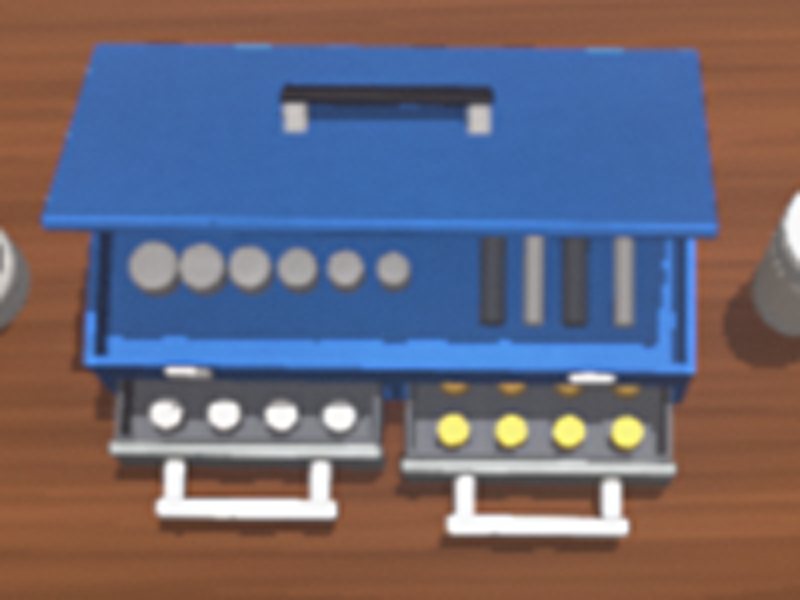

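View pics/sidec.png

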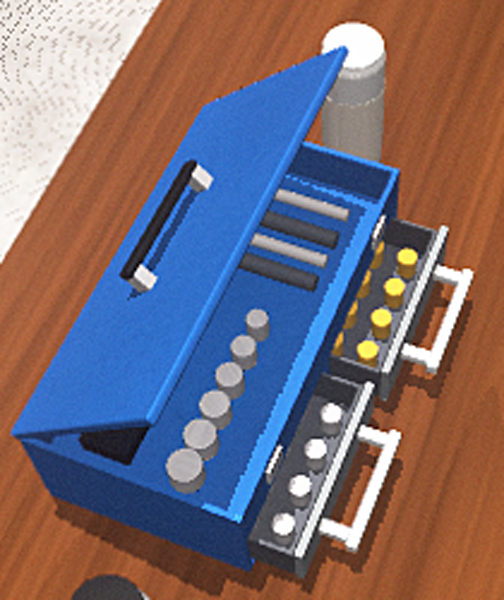

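The crops show the corners clearly. In the top crop the chest front lip runs (85,368)–(693,375), the lid front edge (50,215)–(714,222) and the bars (156–336, 517) and (448–628, 534). Next I'll fit the model jointly to both views.

```bash
cat > h.py <<'E'
import numpy as np,cv2
from scipy.optimize import least_squares
from cell import get_calibration
C={n:get_calibration(n) for n in("side","top")}
def proj(n,P):
    c=C[n];W=np.linalg.inv(c["cam_to_world"]);p=np.atleast_2d(P)@W[:3,:3].T+W[:3,3]
    p=p*[1,-1,-1];K=np.array([[c["fx"],0,c["cx"]],[0,c["fy"],c["cy"]],[0,0,1]])
    return cv2.projectPoints(p,np.zeros(3),np.zeros(3),K,c["dist_coeffs"])[0][:,0]
def ray(n,uv,z):
    return least_squares(lambda v:(proj(n,[v[0],v[1],z])[0]-uv),[.5,0]).x
def ch(v,x,y,z):
    c,s=np.cos(v[2]),np.sin(v[2]);return [v[0]+c*x-s*y,v[1]+s*x+c*y,z]
def lid(v,d,h,y):
    q=v[5];return ch(v,.095-d*np.cos(q)+h*np.sin(q),y,.115+d*np.sin(q)+h*np.cos(q))
def bar(v,s,e,z): return ch(v,-.095-v[3 if s>0 else 4]-.035,s*.0895+e*.055,z)
def model(v):
    L=[("top",ch(v,-.095,.18,.115)),("top",ch(v,-.095,-.18,.115)),
    ("top",bar(v,1,1,.033)),("top",bar(v,1,-1,.033)),("top",bar(v,-1,1,.033)),("top",bar(v,-1,-1,.033)),
    ("top",lid(v,.194,.01,.182)),("top",lid(v,.194,.01,-.182)),("top",lid(v,0,.01,.182)),("top",lid(v,0,.01,-.182)),
    ("side",lid(v,.194,.01,.182)),("side",lid(v,.194,.01,-.182)),("side",lid(v,0,.01,.182)),
    ("side",ch(v,-.095,.18,.115)),("side",ch(v,-.095,-.18,.115)),
    ("side",bar(v,1,1,.033)),("side",bar(v,1,-1,.047)),("side",bar(v,-1,1,.033)),("side",bar(v,-1,-1,.047))]
    return np.array([proj(n,p)[0] for n,p in L])
E
python3 - <<'E'
from h import *
t=lambda a,b:(200+a/4-.4,150+b/4-.4)
s=lambda a,b:(180+a/2.4-.3,120+b/2.4-.3)
ob=np.array([t(85,368),t(693,375),t(156,519),t(336,519),t(448,536),t(628,536),t(49,216),t(714,223),t(97,44),t(697,50),
 s(151,423),s(347,48),s(14,436),s(238,520),s(398,172),s(357,548),s(399,433),s(435,369),s(471,272)])
r=least_squares(lambda v:(model(v)-ob).ravel(),[.5,0,0,.05,.05,.7],loss="soft_l1")
print(r.x.round(4));print((model(r.x)-ob).round(1).tolist())
v=r.x
print("edge",lid(v,.194,.01,0),"barL",bar(v,1,0,.04),"barR",bar(v,-1,0,.04))
print("can",ray("top",(408,206),.175),"jar",ray("top",(188,215),.085),"wr",ray("top",(157,290),.005),ray("top",(201,325),.005))
np.save("v.npy",v)
E
```

```text
[ 0.6881  0.0826 -0.031   0.0444  0.0524  0.7364]
[[-0.5, -0.4], [0.2, -0.7], [0.6, -0.5], [0.0, -0.1], [-0.1, -0.8], [-0.5, -0.3], [-2.8, 1.8], [0.9, 1.6], [-1.3, -0.2], [-0.2, -0.6], [-0.2, -0.7], [-0.0, -1.9], [-2.1, -0.7], [1.5, 1.0], [0.9, -1.3], [-0.4, 2.2], [1.1, -0.8], [0.0, 2.4], [1.1, -1.0]]
edge [np.float64(0.646131014686759), np.float64(0.08389422206349675), np.float64(0.2526978871596773)] barL [np.float64(0.5166051080063219), np.float64(0.17745713430679977), 0.04] barR [np.float64(0.5030286217118094), np.float64(-0.0012077034772188938), 0.04]
can [ 0.65987372 -0.1716863 ] jar [0.67081008 0.35069088] wr [0.49751419 0.4436055 ] [0.40815329 0.33092988]
```

The fit agrees to about 1–2 px. The chest is at (0.688, 0.083) with yaw −0.031, the drawers are 44 and 52 mm out, and the lid is at 0.74 rad. Now for the drawers.

```bash
cat >> h.py <<'E'
from scipy.spatial.transform import Rotation as R
v=None
try: v=np.load("v.npy")
except Exception: pass
ORI=(R.from_euler("z",v[2])*R.from_euler("y",np.pi)).as_rotvec() if v is not None else None
E
python3 - <<'E'
from h import *
from cell import manip,camera
manip.command_gripper(0.0)
p=np.array(manip.state()["ee_pos"]);manip.move_l(p+[0,0,.08])
for s in(1,-1):
    q=v[3 if s>0 else 4]; y=s*.0895
    manip.goto(ch(v,-.13-q-.06,y,.20 if s>0 else .12),ORI)
    manip.move_l(ch(v,-.13-q-.06,y,.027),speed=.15)
    st=manip.move_l(ch(v,-.13+.015-.011,y,.027),speed=.04,max_force=14)
    S=manip.state();e=S["ee_pos"]-np.array(ch(v,-.13,y,.027))
    print(s,st,"tip rel home bar",e.round(4),np.round(S["force"],1),S["time"])
    manip.move_l(ch(v,-.13-.07,y,.027),speed=.1)
    manip.move_l(ch(v,-.13-.07,y,.12),speed=.15)
cv2.imwrite("pics/top1.png",camera("top"));cv2.imwrite("pics/side1.png",camera("side"))
a=cv2.imread("pics/top1.png")[150:300,200:400];b=cv2.imread("pics/side1.png")[180:370,240:400]
cv2.imwrite("pics/c1.png",np.hstack([cv2.resize(a,(400,300)),cv2.resize(b,(400,300*1))]))
E
```

```text
1 False tip rel home bar [ 0.0039 -0.0001  0.    ] [-0.4 -0.6 -1.4] 7.4
-1 False tip rel home bar [ 0.004  -0.0001  0.    ] [-0.6 -0.8  0.1] 13.65
```

View pics/c1.png

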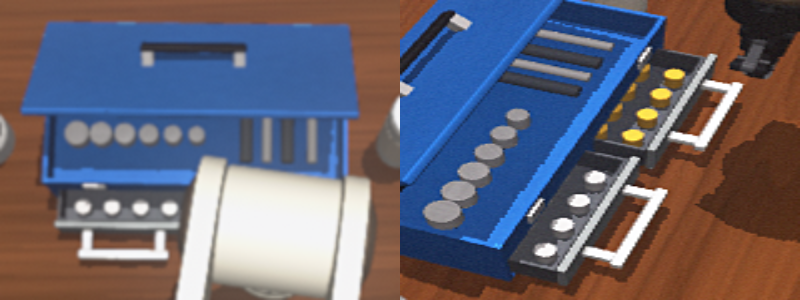

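The gripper saw no force and the drawers look unmoved: the bars are still at side pixels (360,275) and (376,234). I need to find out why, so I'll check the tip's projection against the picture.

Run:
```python
from h import *
from cell import manip
S=manip.state();print(S["ee_pos"],S["tool_rot"],S["grip_width"],S["time"],np.round(S["force"],1),S["qpos"])
print("tip px",proj("side",S["ee_pos"]),proj("top",S["ee_pos"]))
a=cv2.imread("pics/side1.png")
def mk(p,c): cv2.circle(a,tuple(int(round(4*k)) for k in proj("side",p)[0]),0,c,-1) 
a=cv2.resize(a[150:350,230:430],None,fx=3,fy=3,interpolation=cv2.INTER_CUBIC)
for p,c in[(S["ee_pos"],(0,255,0))]+[(bar(v,s,e,.047),(0,0,255)) for s in(1,-1) for e in(1,-1)]:
    u=(proj("side",p)[0]-[230,150]+.3)*3; cv2.drawMarker(a,tuple(u.round().astype(int).tolist()),c,0,12,1)
cv2.imwrite("pics/c2.png",a)
```

```text
[ 0.48494868 -0.000571    0.11884395] [-4.86864045e-02 -3.13940511e+00 -4.17031499e-04] 0.00016096569278478635 15.4083 [-0.   0.4  0.1] [-1.60215560e-01  3.23062141e-03  1.75252948e+00  1.88664022e-06
  1.38766196e+00 -1.69999839e+00]
tip px [[380.92869906 236.28251696]] [[334.20513224 286.85856347]]
```

View pics/c2.png

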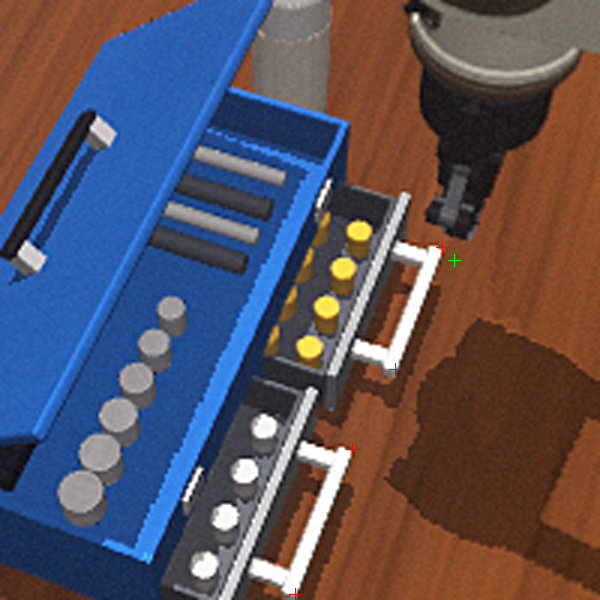

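The green mark shows where the tip should be, at (454,260). The fingertips appear at about (455,230), roughly 10 px higher. The tool may really sit higher than reported and have passed over the bars. A gentle touch on the free bench will measure this.

Run:
```python
from h import *
from cell import manip,camera
manip.move_l([.42,0,.05],ORI,speed=.2)
a=camera("side")
st=manip.move_l([.42,0,-.03],speed=.03,max_force=4)
S=manip.state();print(st,S["ee_pos"],S["force"],S["time"])
b=camera("side")
manip.move_l([.42,0,.03],speed=.1)
o=[]
for im,z in((a,.05),(b,S["ee_pos"][2])):
    x=cv2.resize(im[180:300,340:440],(400,480),interpolation=cv2.INTER_CUBIC)
    u=(proj("side",[.42,0,z])[0]-[340,180])*4;cv2.drawMarker(x,tuple(u.round().astype(int).tolist()),(0,255,0),0,14,1);o.append(x)
cv2.imwrite("pics/c3.png",np.hstack(o))
```

```text
False [ 4.20035275e-01 -2.35306772e-05 -2.99406060e-02] [-1.16946944 -0.11789303  0.17148817] 18.9083
```

View pics/c3.png

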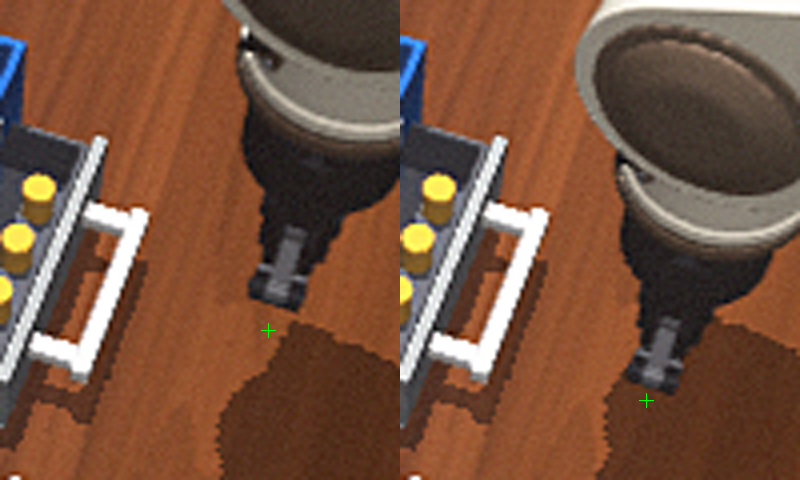

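There was no contact even at a reported z of −0.03, and the picture shows the tip short of its mark. The tool really is higher than reported, so I'll keep lowering gently until it touches.

Run:
```python
from h import *
from cell import manip,camera
def touch(x,y):
    manip.move_l([x,y,-.02],ORI,speed=.15)
    st=manip.move_l([x,y,-.075],ORI,speed=.03,max_force=4)
    S=manip.state();print(st,S["ee_pos"],np.round(S["force"],1),S["time"])
    im=camera("side");manip.move_l([x,y,.02],ORI,speed=.15);return im
b=touch(.42,0)
cv2.imwrite("pics/side3.png",b)
S=manip.state();print(S["ee_pos"],S["qpos"],np.round(S["effort"],2),np.round(S["force"],1),S["grip_width"])
```

```text
True [ 4.20008346e-01 -8.48707145e-06 -3.57280592e-02] [-3.9  1.3 12.3] 20.9917
[4.19764278e-01 4.66557682e-05 1.92240472e-02] [-1.83888685e-01 -4.00077300e-02  2.01306231e+00  4.47435022e-06
  1.16877043e+00 -1.72366497e+00] [ 5.000e-02 -4.798e+01 -5.150e+01  0.000e+00  1.600e-01  0.000e+00] [-0.2 -0.2 -0.1] -0.00013290342152652842
```

The bench contact came at a reported z of −0.036, so the tool is about 36 mm shorter than reported and the first pushes passed over the bars. I'll correct for that and redo the pushes, stopping on force.

```bash
echo 'DZ=-.036' >> h.py
python3 - <<'E'
from h import *
from cell import manip,camera
Z=.022+DZ
for s in(-1,1):
    y=s*.0895; q=v[3 if s>0 else 4]
    if s>0: manip.move_l(ch(v,-.13-q-.05,y,Z+.06),ORI,speed=.2)
    manip.move_l(ch(v,-.13-q-.05,y,Z),ORI,speed=.2)
    st=manip.move_l(ch(v,-.13+.03,y,Z),speed=.05,max_force=14)
    S=manip.state();e=S["ee_pos"]-np.array(ch(v,-.13,y,Z))
    print(s,st,"rel home bar",e.round(4),np.round(S["force"],1),S["time"])
    manip.move_l(ch(v,-.13-.06,y,Z),speed=.15)
    manip.move_l(ch(v,-.13-.06,y,Z+.08),speed=.2)
manip.move_l([.42,.05,.15],ORI,speed=.25)
for n in("top","side"):cv2.imwrite(f"pics/{n}4.png",camera(n))
a=cv2.imread("pics/top4.png")[150:300,200:400];b=cv2.imread("pics/side4.png")[170:370,230:400]
cv2.imwrite("pics/c4.png",np.hstack([cv2.resize(a,(400,300)),cv2.resize(b,(400,470))[:300] if 0 else cv2.resize(b,(255,300))]))
E
```

```text
-1 True rel home bar [-0.0108  0.0003 -0.0008] [-0.2  0.   0.4] 23.6583
1 True rel home bar [-0.0103  0.0001 -0.0008] [-0.8  0.1 -0.7] 27.7917
```

View pics/c4.png

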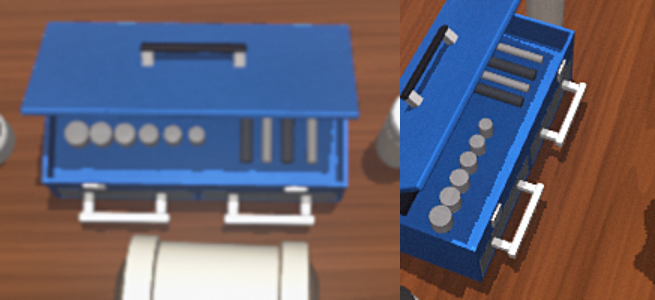

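Both drawers met the end stop within 1 mm of where a home bar should be (tip half-width 11 mm), and the picture shows both fronts flush. Now for the lid, following its arc.

Run:
```python
from h import *
from cell import manip,camera
w=v.copy();w[3]=w[4]=0
print("bars q=0 top px",[proj("top",bar(w,s,e,.033))[0].round(1) for s in(1,-1) for e in(1,-1)])
def P(q,up=0):
    w[5]=q;p=np.array(lid(w,.168,.01,0));p[2]+=DZ+up+.011*np.tan(q)*1;return p
manip.move_l([.42,.05,.30],ORI,speed=.25)
manip.move_l(P(v[5],.045),ORI,speed=.25)
st=manip.move_l(P(v[5],-.02),speed=.04,max_force=2.5)
S=manip.state();print("contact",st,S["ee_pos"]-P(v[5]),np.round(S["force"],1),S["time"])
for q in(.6,.45,.3,.15,.05):
    st=manip.move_l(P(q),speed=.07,max_force=30);S=manip.state();print(q,st,np.round(S["force"],1),S["time"])
    if st:break
else:
    st=manip.move_l(P(0,-.015),speed=.03,max_force=18);S=manip.state();print(st,S["ee_pos"]-P(0),np.round(S["force"],1),S["time"])
```

```text
bars q=0 top px [array([239.8, 261. ]), array([284. , 261.5]), array([311.8, 261.8]), array([356.1, 262.2])]
contact True [-3.07091858e-04 -2.12157502e-05 -3.46162152e-03] [ 0.1  0.5 -0.2] 32.775
0.6 False [-0.3  0.   0.5] 33.25
0.45 False [ 0.1 -1.  -0.5] 33.7833
0.3 False [ 0.1 -0.6  1.1] 34.3167
0.15 False [-0.1  0.5 -0.1] 34.85
0.05 False [-0.1  0.3 -0.1] 35.2583
True [6.99638613e-04 4.00166412e-08 2.80980808e-04] [-3.   0.5 11.3] 35.7167
```

Run:
```python
from h import *
from cell import manip,camera
p=np.array(manip.state()["ee_pos"])
st=manip.move_l(p-[0,0,.01],speed=.02,max_force=20);S=manip.state();print(st,S["ee_pos"]-p,np.round(S["force"],1))
manip.move_l(p+[0,0,.10],speed=.15);manip.move_l([.36,.0,.25],speed=.25)
print(manip.state()["time"])
for n in("top","side"):cv2.imwrite(f"pics/{n}5.png",camera(n))
w=v.copy();w[3:]=0
a=cv2.imread("pics/top5.png")[130:350,150:430];b=cv2.imread("pics/side5.png")[120:480,180:400]
cv2.imwrite("pics/c5.png",np.hstack([cv2.resize(a,(480,377)),cv2.resize(b,(230,377))]))
print(proj("top",lid(w,.194,.01,.182)),proj("top",lid(w,.194,.01,-.182)),proj("side",lid(w,.194,.01,.182)))
```

```text
True [2.70647398e-05 8.06859807e-06 1.38505555e-05] [-3.7  0.3 10.7]
38.025
[[218.6808793  242.07655651]] [[374.2244626  243.59289838]] [[281.53793046 337.06478492]]
```

View pics/c5.png

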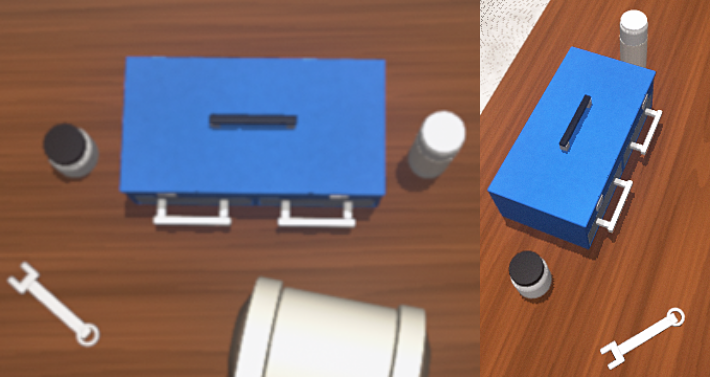

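The lid's front edge is at about top pixel (219–374, 242), where the fit puts it when shut. The bars are at row 261, which is home. The can, jar and wrench have not moved, and the arm is clear.

```bash
python3 -c "
from cell import order
print(order.hand_in())"
```

```text
the job is handed in; nothing more can be done
None
```

I pushed both drawers home, then pressed the lid fully shut, and handed the job in at about 38 s; in the last pictures the can, jar and wrench are where they were.

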